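# Stone a gear-housing face and hold its cover over the threads

### The job

Pick up the bench stone, lay it flat across the machined top face of the gear housing at the sight-glass end, and with light, steady pressure (about 10 N) draw it slowly, flat on both side lands, along the whole face to the shaft end; then lay it back on its rubber mat, lined up with the mat, and let go of it. Next pick up the inspection cover, which has a breather plug to hold it by, and hold it level about 10 mm above the face, not touching it, with its four holes lined up over the four threaded holes so that I can start the screws (either way round will do); finish holding it still there, do not set it down. Leave the tools and parts lying about where they are, and never press hard on the face.

Things in the scene. Friction and masses are not known exactly. Their poses are not given: they have to be found in the camera images.
- housing: Gear reducer of grey cast iron on a 150 x 190 mm foot plate, fixed to the bench. Origin under its centre at bench level, z up, y along its long side: the input shaft (24 mm thick, 56 mm above the bench, tip at y = -132 mm) sticks out at the -y end, the round sight glass is at the +y end. Its walls are upright; bearing caps stand out to x = +-64 mm
- face_center (a point): Centre of the housing's machined top face, 124 mm above the bench, at the level of the face; axes as the housing's. The rigid, level face is 110 mm (x) by 170 mm (y), with an opening 60 mm (x) by 110 mm (y) in its middle that leaves side lands 25 mm wide. Four threaded holes 10 mm across at x = +-43, y = +-73 mm
- thread0 (a point): Mouth of the threaded hole at x = +43, y = +73 mm of the face, at the level of the face
- thread2 (a point): Mouth of the diagonally opposite threaded hole, x = -43, y = -73 mm of the face
- stone_center (a point): Centre of the bench stone, a loose rigid grey two-layer block 150 mm (x) by 50 mm (y) by 25 mm high (z up), about 0.35 kg; the point is 12.5 mm above its underside. It lies on its mat and is gripped from above across its 50 mm width. Laid across the face (its x along the face's x) it overhangs 20 mm on both sides
- mat_top (a point): Centre of the top of the stone's black rubber mat, 200 mm (x) by 105 mm (y), 4 mm thick, unyielding, fixed on the bench; the stone belongs in its middle, long side along the mat's x
- cover_grip (a point): Where to grip the inspection cover: on the axis of its upright plug, 32 mm above the cover's underside. The steel plug in the middle of the cover is a hexagon 32 mm across flats, from 8 to 48 mm above the underside, one pair of flats facing +-x of the cover; on top is a round cap 26 mm across, up to 56 mm
- cover: Inspection cover: loose aluminium plate 110 mm (x) by 170 mm (y) by 8 mm, about 0.5 kg, lying flat on the bench, a breather plug standing in its centre. Origin at the centre of its underside, z up. Four holes 12 mm across at x = +-43, y = +-73 mm
- cover_hole0 (a point): Lower mouth of the cover's hole at x = +43, y = +73 mm, at the level of its underside
- cover_hole2 (a point): Lower mouth of the cover's diagonally opposite hole, x = -43, y = -73 mm, at the level of its underside
- wrench: Bystander, to be left alone: open-and-ring spanner, steel, 190 mm long, lying flat at the robot's side of the housing; origin at its underside
- screwdriver: Bystander, to be left alone: screwdriver, 200 mm, black handle, lying on the bench; origin at its underside
- hammer: Bystander, to be left alone: hammer, 260 mm, lying at the back of the bench; origin at its underside
- dish: Bystander, to be left alone: shallow round steel dish, 100 mm across, 22 mm high, with the four hexagon screws of the cover in it; origin at its underside
- bearing: Bystander, to be left alone: ball bearing, 62 mm across, 16 mm high, lying flat; origin at its underside
- hub: Bystander, to be left alone: stepped steel coupling hub, 52 mm across, 34 mm high; origin at its underside
- tin: Bystander, to be left alone: grease tin, 80 mm across, 80 mm high; origin at its underside
- oiler: Bystander, to be left alone: white plastic oil bottle with a long spout, 60 mm across, 170 mm high; origin at its underside
Things that resemble listed ones, but are neither listed nor needed, are in the scene too. Leave any orange or yellow look-alike of the part that bears stone_center alone.

How it is judged:
On the way, in this order (a step that is already met when the one before it is completed fails the run):
1. the held stone bears on the face at the sight-glass end, flat, with 5 to 25 N (y of stone_center in the frame of face_center between 0.04 and 0.09 m and x of stone_center in the frame of face_center between -0.02 and 0.02 m and z of stone_center in the frame of face_center between 0.009 and 0.016 m and contact force between stone and housing between 5 and 25 N and angle between stone_center's own z axis and vertical below 0.06 rad and angle between the x axis of stone_center and the x axis of face_center, either way round below 0.15 rad and contact force between the fingers and stone above 2 N), for 0.15 s.
2. it bears with 5 to 25 N just before the middle of the face (y of stone_center in the frame of face_center between 0.005 and 0.03 m and x of stone_center in the frame of face_center between -0.02 and 0.02 m and z of stone_center in the frame of face_center between 0.009 and 0.016 m and contact force between stone and housing between 5 and 25 N and angle between stone_center's own z axis and vertical below 0.06 rad and angle between the x axis of stone_center and the x axis of face_center, either way round below 0.15 rad and contact force between the fingers and stone above 2 N), for 0.15 s.
3. it bears with 5 to 25 N just past the middle of the face (y of stone_center in the frame of face_center between -0.03 and -0.005 m and x of stone_center in the frame of face_center between -0.02 and 0.02 m and z of stone_center in the frame of face_center between 0.009 and 0.016 m and contact force between stone and housing between 5 and 25 N and angle between stone_center's own z axis and vertical below 0.06 rad and angle between the x axis of stone_center and the x axis of face_center, either way round below 0.15 rad and contact force between the fingers and stone above 2 N), for 0.15 s.
4. it bears with 5 to 25 N at the shaft end of the face (y of stone_center in the frame of face_center between -0.09 and -0.04 m and x of stone_center in the frame of face_center between -0.02 and 0.02 m and z of stone_center in the frame of face_center between 0.009 and 0.016 m and contact force between stone and housing between 5 and 25 N and angle between stone_center's own z axis and vertical below 0.06 rad and angle between the x axis of stone_center and the x axis of face_center, either way round below 0.15 rad and contact force between the fingers and stone above 2 N), for 0.15 s.
5. the stone lies back on its mat, released (horizontal distance between stone_center and mat_top below 0.035 m and angle between the x axis of stone_center and the x axis of mat_top, either way round below 0.35 rad and z of stone_center in the frame of mat_top between 0.01 and 0.015 m and contact force between the fingers and stone below 0.1 N and linear speed of stone below 0.02 m/s), for 0.2 s.
At the end, for the whole second after the job is handed in: Cover held in the fingers, touching nothing else: underside 4 to 20 mm above the face, level within 0.05 rad, still, each hole within 4 mm sideways of its threaded hole, either way round. Stone released, flat on its mat, within 35 mm of its centre and 0.35 rad of its long side (all of step 5 and ((horizontal distance between cover_hole0 and thread0 below 0.004 m and horizontal distance between cover_hole2 and thread2 below 0.004 m) or (horizontal distance between cover_hole0 and thread2 below 0.004 m and horizontal distance between cover_hole2 and thread0 below 0.004 m)) and z of cover_grip in the frame of face_center between 0.036 and 0.052 m and angle between cover_grip's own z axis and vertical below 0.05 rad and contact force between the fingers and cover above 2 N and contact force between cover and housing below 0.2 N and linear speed of cover below 0.015 m/s); the arm keeps its last pose, push and grip.
It fails at once if the stone or the cover is pressed on the housing with more than 45 N (contact force between any of stone, cover and housing above 45 N).
It fails at once if a bystander is shifted by more than 30 mm (distance of any of wrench, screwdriver, hammer, dish, bearing, hub, tin, oiler from where it was at the start of the episode above 0.03 m).
It also fails if it takes over 70 s, if anything falls off the work surface, if the arm or the gripper's body presses on something with over 40 N, if the wrist force passes 120 N, or if a joint passes its speed limit or range.

### The arm

A 7-joint arm with a two-finger parallel gripper is mounted at the origin on the work surface. World frame = base frame: x ahead of the robot, y to its left, z up, the work surface at z = 0. Lengths are in m, angles in rad, forces in N, time in s.
With the tool pointing down it reaches from about 0.425 to 0.875 m from the base axis. Payload 9.9 kg.
Tool frame: the origin (TCP) lies midway between the tips of the shut fingers; the grasp point (between the pads) lies 19 mm behind it; z points along the fingers, y is the line along which they close (so a half turn about z gives the same grasp; the last joint's range is limited). The gripper opens to 85 mm and grips with 20 to 120 N. Pads are 22 mm wide; open, the fingers measure 114 mm over their backs; the gripper's body (76 mm by 85 mm) begins 54 mm behind the grasp point. The pads swing forward as they close: fully open they stand 13 mm farther back than shut.
Start: joints at [-1.196, 0.576, 0.025, 1.437, -0.015, 1.129, -0.057], TCP at [0.299, 0.605, 0.231] pointing down, gripper open.
Joint ranges: [-2.76, 2.76], [-0.34, 2.15], [-1.52, 1.57], [0.19, 2.46], [-1.09, 4.23], [0.17, 1.99], [-2.82, 2.82]. Speed limits (rad/s): [2.22, 2.22, 3.01, 3.01, 3.14, 3.14, 3.14].

### API

Orientations are given as a unit quaternion [w, x, y, z].
In Python, from bench import state, imaging, order, finder gives the robot as it stands.
- The arm moves only by the shell command python3 -m handwheel 'ROWS'. ROWS is JSON, a list of rows, each an object of numbers: "dx", "dy", "dz": the shift along the tool's x, y, z in cm; "wx", "wy", "wz": the turn, a rotation vector about the tool's x, y, z in degrees; "jaw": the finger opening in cm, from 0 to 8.54. In form: [{"dx": .., "dy": .., "dz": .., "wx": .., "wy": .., "wz": .., "jaw": ..}, ...]. A call has exactly 8 rows; each row shifts and turns the commanded pose from where the row before left it, along the tool's axes as they then stand; what a row does not reach is not made up. A row lasts 1/10 s, in which the tool goes at most 50 mm and 8.59 degrees, less where a joint would pass 70% of its speed; a pose out of reach is approached as far as the arm can. A call with a gripper value outside its range is refused whole. The fingers move at their own pace and stop on an object; the grip force is fixed at half the most. Time passes only in rows, so rows that do not move let the fingers close, or fill a call up. It gives the time, the measured TCP pose, the force, the opening and the grip force at its end, in the units of the state.
- state(): the state, without advancing time (a new reading comes with each control period).
- imaging.capture(name): name is "scene" or "top"; returns (picture, depth): 480x640x3 uint8, blue, green, red; 480x640 float32, m along the optical axis (not along the pixel's ray), 0 where there is no reading.
- imaging.camera_params(name): a dict with "intrinsics" (3x3 intrinsics, pixels), "R" (3x3) and "t" (3): a world point X has camera coordinates R X + t. Camera axes: x right, y down, z forward; pixel columns grow to the right and rows downward; lengths in m; the calibration is good to about 2 mm. A picture is of the moment at which its call begins. camera_params takes no time and is no camera call.
- order.sign_off(): hands the job in; it is judged then, once.
Trained networks look in the newest picture that a camera, given by its name, has taken for a name from the list of things; names that differ only in an ending like _2 or _b are one class to them, and where a whole thing is asked for, a point or a joint stands for the part that bears it (a point fixed in the world has none). Each returns a list of dicts, best first, with "p" (0 to 1); they miss things now and then, are a little off and sometimes report something else, mostly with a low value. They report only what shows in the picture. A call takes as long as a camera call. They do not tell look-alikes from the thing itself.
- finder.look_for(camera, target): "box" ([left, top, right, bottom] in pixels, round what is visible of it).
- finder.spot_point(camera, target): "uv" ([column, row] in pixels: a listed point, or the origin of a listed thing).
The state is a dict: "time_s": time; "qpos": joint angles; "dq": joint speeds; "joint_torque": joint torques, N m; "eef_pos": TCP position; "ee_rot": TCP orientation; "force": force on the tool from outside, world axes, zero at the start; "wrist_torque": the same for the moment, N m; "grip_width": finger opening in m; "grasp_force": force on a finger pad.
Only numpy, scipy, OpenCV 4.12 (cv2) and the standard library are available. Lean on these libraries where they do the work, as an engineer would, in place of code of your own. Each camera call takes 0.05 s, during which the arm holds its last target. There are 200 camera calls.

## Working session

There is one attempt and no reset: what is moved stays moved. The work goes in short steps, Python scripts to look and compute and a shell command to move; the robot and the scene stay as the last step left them, time stands still between calls to the robot, and variables do not carry over. Pictures are saved under pics/ and viewed, at most 10 in all, crops included, and the job is handed in when it is done.

```bash
ls; mkdir -p pics; cat > h.py <<'E'
import numpy as np, cv2
from bench import state, imaging, order, finder
def unproj(cam, uv, depth=None, z=None):
    p=imaging.camera_params(cam);K,R,t=map(np.array,(p["intrinsics"],p["R"],p["t"]))
    r=np.linalg.inv(K)@np.array([uv[0],uv[1],1.0])
    if z is not None:
        o=-R.T@t; d=R.T@r; return o+d*(z-o[2])/d[2]
    return R.T@(r*depth-t)
def cloud(cam, depth):
    p=imaging.camera_params(cam);K,R,t=map(np.array,(p["intrinsics"],p["R"],p["t"]))
    v,u=np.mgrid[:480,:640]; r=np.stack([u,v,np.ones_like(u)],-1)@np.linalg.inv(K).T
    return (r*depth[...,None]-t)@R
E
python3 - <<'E'
from h import *
s=state();print({k:np.round(v,3) for k,v in s.items()})
for c in("scene","top"):
    im,d=imaging.capture(c);cv2.imwrite(f"pics/{c}0.png",im);np.save(f"{c}0.npy",d)
    p=imaging.camera_params(c);print(c,np.round(-np.array(p["R"]).T@np.array(p["t"]),3),np.round(p["intrinsics"],1).tolist(),np.round(p["R"],2).tolist())
    for n in ["face_center","thread0","thread2","stone_center","mat_top","cover_grip","cover","cover_hole0","cover_hole2","housing"]:
        print(c,n,[(round(r["p"],2),np.round(r["uv"]).tolist()) for r in finder.spot_point(c,n)][:4])
E
```

```text
pics
{'time_s': np.float64(0.0), 'qpos': array([-1.196,  0.577,  0.025,  1.438, -0.015,  1.129, -0.057]), 'dq': array([-0.002,  0.002, -0.002, -0.001, -0.   , -0.001,  0.001]), 'joint_torque': array([ 1.0000e-03, -7.6574e+01,  2.2510e+00, -2.8599e+01,  1.5000e-02,
        1.2000e-02,  0.0000e+00]), 'eef_pos': array([0.299, 0.605, 0.23 ]), 'ee_rot': array([-0.   ,  0.227,  0.974, -0.001]), 'force': array([ 0.562,  0.442, -0.026]), 'wrist_torque': array([-0.045,  0.04 , -0.039]), 'grasp_force': np.float64(0.0), 'grip_width': np.float64(0.085)}
scene [0.916 0.705 1.352] [[619.9, 0.0, 309.5], [0.0, 619.9, 238.9], [0.0, 0.0, 1.0]] [[-0.84, 0.54, -0.01], [0.46, 0.72, -0.52], [-0.28, -0.44, -0.85]]
scene face_center [(0.63, [288.0, 242.0])]
scene thread0 [(0.82, [300.0, 210.0]), (0.72, [243.0, 137.0]), (0.7, [371.0, 356.0]), (0.66, [274.0, 271.0])]
scene thread2 [(0.82, [300.0, 210.0]), (0.72, [243.0, 137.0]), (0.7, [371.0, 356.0]), (0.66, [274.0, 271.0])]
scene stone_center [(0.81, [508.0, 340.0]), (0.76, [436.0, 294.0]), (0.67, [373.0, 353.0]), (0.65, [444.0, 415.0])]
scene mat_top [(0.86
[... 371 characters left out ...]
[0.311 0.053 1.732] [[545.6, 0.0, 322.9], [0.0, 545.6, 245.5], [0.0, 0.0, 1.0]] [[-0.02, -1.0, 0.0], [-0.99, 0.02, -0.13], [0.13, -0.01, -0.99]]
top face_center [(0.92, [324.0, 234.0])]
top thread0 [(0.77, [340.0, 254.0]), (0.65, [302.0, 211.0])]
top thread2 [(0.77, [340.0, 254.0]), (0.65, [302.0, 211.0])]
top stone_center [(0.94, [243.0, 325.0]), (0.86, [185.0, 341.0]), (0.68, [226.0, 251.0])]
top mat_top [(0.92, [227.0, 252.0])]
top cover_grip [(0.72, [441.0, 246.0])]
top cover [(0.76, [437.0, 254.0]), (0.21, [299.0, 216.0])]
top cover_hole0 [(0.63, [421.0, 231.0]), (0.57, [455.0, 271.0])]
top cover_hole2 [(0.63, [421.0, 231.0]), (0.57, [455.0, 271.0])]
top housing [(0.73, [326.0, 241.0])]
```

View pics/scene0.png

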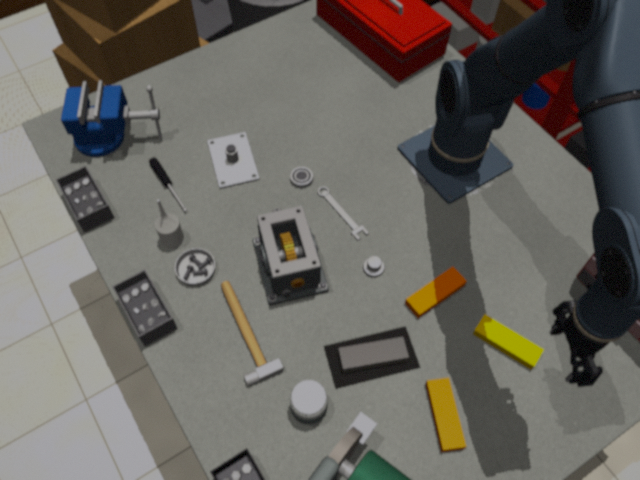

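View pics/top0.png

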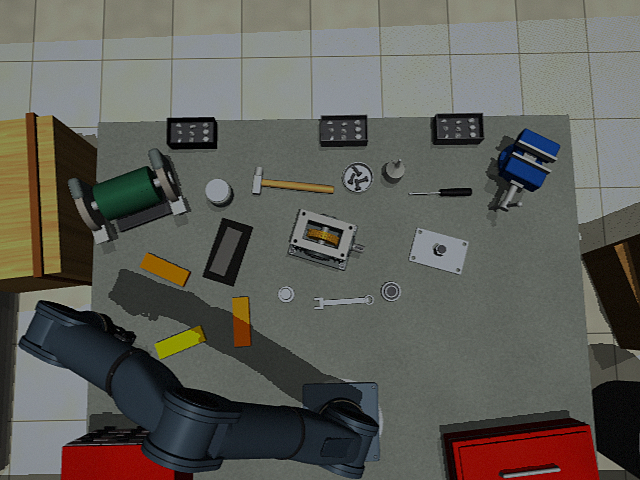

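The stone is on the black mat (top 228,250; scene 374,353), with orange and yellow look-alikes nearby. The housing is at top (325,237), shaft pointing right (-y). The cover is at top (440,250), scene (233,158). Next I'll measure poses from the depth data.

```bash
cat >> h.py <<'E'
def rect(P, m):
    q=P[m][:,:2]; c,(w,h),a=cv2.minAreaRect((q*1000).astype(np.float32))
    return len(q),np.round(c,1),(round(w,1),round(h,1)),round(a,1)
def near(P,x,y,r): return np.hypot(P[...,0]-x,P[...,1]-y)<r
def biggest(m):
    n,l,s,_=cv2.connectedComponentsWithStats(m.astype(np.uint8)); return l==1+np.argmax(s[1:,4]) if n>1 else m
E
python3 - <<'E'
from h import *
for c,uv in(("scene",dict(h=(288,242),s=(374,353),k=(234,175))),("top",dict(h=(307,234),s=(228,250),k=(425,250)))):
    im=cv2.imread(f"pics/{c}0.png");d=np.load(f"{c}0.npy");P=cloud(c,d)
    g=cv2.cvtColor(im,cv2.COLOR_BGR2GRAY)
    hp=unproj(c,uv['h'],z=.124);sp=unproj(c,uv['s'],z=.029);kp=unproj(c,uv['k'],z=.008)
    print(c,hp.round(3),sp.round(3),kp.round(3))
    m=biggest((abs(P[...,2]-.124)<.008)&near(P,*hp[:2],.15));print(' face',rect(P,m),np.median(P[m][:,2]))
    m0=near(P,*sp[:2],.13)
    z=P[...,2]
    m=biggest((abs(z-.029)<.008)&m0);print(' stone',rect(P,m),np.median(P[m][:,2]))
    Pz=np.zeros((480,640,3))
    def plane(zz):
        v,u=np.mgrid[:480,:640]; q=imaging.camera_params(c);K,R,t=map(np.array,(q["intrinsics"],q["R"],q["t"]))
        D=(np.stack([u,v,np.ones_like(u)],-1)@np.linalg.inv(K).T)@R; o=-R.T@t
        return o+D*((zz-o[2])/D[...,2])[...,None]
    Q=plane(.004);m=biggest((g<45)&near(Q,*sp[:2],.15));print(' mat',rect(Q,m))
    Q=plane(.029);m=biggest((g>60)&near(Q,*sp[:2],.06));print(' stone col',rect(Q,m))
    Q=plane(.008);m=biggest((g>150)&near(Q,*kp[:2],.16));print(' cover',rect(Q,m), g[uv['k'][1],uv['k'][0]])
    Q=plane(.124);m=biggest((g>125)&near(Q,*hp[:2],.13));print(' face col',rect(Q,m), g[uv['h'][1],uv['h'][0]])
    m=(z>.045)&(z<.07)&near(P,*kp[:2],.08);print(' plug',m.sum(),P[m].mean(0) if m.any() else 0)
    for n,zz in(("thread0",.124),("cover_hole0",0.008),("face_center",.124),("mat_top",.004),("stone_center",.0165)):
        print(n,[(round(r["p"],2),(unproj(c,r["uv"],z=zz)*1000).round(0)[:2].tolist()) for r in finder.spot_point(c,n)][:4])
E
```

```text
scene [0.566 0.052 0.124] [0.529 0.354 0.029] [ 0.545 -0.27   0.008]
 face (2132, array([562.9,  46.3]), (176.6, 113.0), 72.1) 0.12351719009563425
 stone (1480, array([529. , 350.5]), (54.5, 150.7), 68.1) 0.028490235167957158
 mat (1841, array([532.3, 350. ]), (98.4, 193.8), 71.6)
 stone col (1159, array([527.9, 351.6]), (53.4, 119.6), 67.6)
 cover (1507, array([ 520.4, -323.2]), (166.6, 108.1), 73.2) 166
 face col (1777, array([560.2,  42.8]), (175.1, 111.4), 72.0) 116
 plug 102 [ 0.52175255 -0.31921026  0.05306937]
thread0 [(0.82, [494.0, -9.0]), (0.72, [498.0, -282.0]), (0.7, [565.0, 381.0]), (0.66, [634.0, 100.0])]
cover_hole0 [(0.91, [463.0, -359.0]), (0.63, [584.0, -262.0]), (0.46, [746.0, 131.0])]
face_center [(0.63, [565.0, 51.0])]
mat_top [(0.86, [526.0, 354.0])]
stone_center [(0.81, [250.0, 491.0]), (0.76, [315.0, 311.0]), (0.67, [526.0, 349.0]), (0.65, [480.0, 546.0])]
top [0.563 0.088 0.124] [0.532 0.34  0.029] [ 0.522 -0.284  0.008]
 face (1378, array([562. ,  43.5]), (172.5, 113.7), 71.9) 0.12488861339690102
 stone (752, array([528.4, 348.4]), (53.2, 149.6), 67.6) 0.029898604131793623
 mat (1243, array([530.1, 345.5]), (103.9, 200.0), 71.5)
 stone col (555, array([534.3, 345.7]), (48.1, 119.0), 67.5)
 cover (20, array([ 511.5, -316.3]), (49.8, 15.6), 51.3) 144
 face col (1128, array([562.6,  42.2]), (168.0, 108.5), 72.1) 39
 plug 89 [ 0.51841096 -0.32400663  0.05543289]
thread0 [(0.77, [500.0, -7.0]), (0.65, [633.0, 103.0])]
cover_hole0 [(0.63, [583.0, -273.0]), (0.57, [454.0, -376.0])]
face_center [(0.92, [563.0, 37.0])]
mat_top [(0.92, [529.0, 347.0])]
stone_center [(0.94, [298.0, 294.0]), (0.86, [250.0, 474.0]), (0.68, [529.0, 347.0])]
```

```bash
cat >> h.py <<'E'
from scipy.spatial.transform import Rotation as Ro
def go(x,y,z,yaw_y):
    "tool-frame shift (cm) and turn (deg) from now to TCP x,y,z, pointing down, tool y at yaw_y deg (mod 180)"
    s=state(); q=s["ee_rot"]; R=Ro.from_quat([q[1],q[2],q[3],q[0]])
    cur=np.degrees(np.arctan2(*R.as_matrix()[[1,0],1])); yaw_y=cur+(yaw_y-cur+90)%180-90
    a=np.radians(yaw_y); T=Ro.from_matrix(np.array([[np.sin(a),np.cos(a),0],[-np.cos(a),np.sin(a),0],[0,0,-1]]).T.T*[[1],[1],[1]])
    a_=np.array([np.cos(a),np.sin(a),0]);zz=np.array([0,0,-1.]);T=Ro.from_matrix(np.stack([np.cross(a_,zz),a_,zz],1))
    print("t",round(float(s["time_s"]),2),"tcp",np.round(s["eef_pos"],4),"yaw",round(cur,1),"F",np.round(s["force"],1),"M",np.round(s["wrist_torque"],2),"w",round(float(s["grip_width"]),4),"g",round(float(s["grasp_force"]),1))
    print("d(cm)",np.round(R.inv().apply(np.array([x,y,z])-s["eef_pos"])*100,2),"w(deg)",np.round((R.inv()*T).as_rotvec(degrees=True),1))
E
sed -i '/T=Ro.from_matrix(np.array(\[\[np.sin/d' h.py
sed -i 's/^    a_=np/    a=np.radians(yaw_y);a_=np/' h.py
python3 -c "from h import *;go(.529,.3495,.15,67.8)"
python3 -m handwheel '[{"dx":-4,"dy":-1.6,"dz":0.5},{"dx":-4,"dy":-1.6,"dz":0.5},{"dx":-4,"dy":-1.6,"dz":0.5},{"dx":-4,"dy":-1.6,"dz":1},{"dx":-4,"dy":-1.6,"dz":1},{"dx":-4,"dy":-1.6,"dz":1.5},{"dx":-4,"dy":-1.6,"dz":1.5},{"dx":-3.9,"dy":-1.55,"dz":1.5,"wz":-4}]'
python3 -c "from h import *;go(.529,.3495,.006,67.8)"
```

```text
t 1.6 tcp [0.299  0.6052 0.2313] yaw 63.7 F [-0.1  0.   0.5] M [-0.01 -0.04  0.04] w 0.0855 g 0.0
d(cm) [-31.95 -12.74   8.13] w(deg) [ 0.  -0.  -4.1]
t 1.6 tcp [0.299  0.6052 0.2313] yaw 63.7 F [-0.1  0.   0.5] M [-0.01 -0.04  0.04] w 0.0855 g 0.0
d(cm) [-31.95 -12.74  22.53] w(deg) [ 0.  -0.  -4.1]validation failed for argument at $[0]...
```

```bash
python3 -m handwheel '[{"dx":-4,"dy":-1.6,"dz":0.5,"wx":0,"wy":0,"wz":0,"jaw":8.5},{"dx":-4,"dy":-1.6,"dz":0.5,"wx":0,"wy":0,"wz":0,"jaw":8.5},{"dx":-4,"dy":-1.6,"dz":0.5,"wx":0,"wy":0,"wz":0,"jaw":8.5},{"dx":-4,"dy":-1.6,"dz":1,"wx":0,"wy":0,"wz":0,"jaw":8.5},{"dx":-4,"dy":-1.6,"dz":1,"wx":0,"wy":0,"wz":0,"jaw":8.5},{"dx":-4,"dy":-1.6,"dz":1.5,"wx":0,"wy":0,"wz":0,"jaw":8.5},{"dx":-4,"dy":-1.6,"dz":1.5,"wx":0,"wy":0,"wz":0,"jaw":8.5},{"dx":-3.9,"dy":-1.55,"dz":1.5,"wx":0,"wy":0,"wz":-4,"jaw":8.5}]'
python3 -c "from h import *;go(.529,.3495,.006,67.8)"
```

```text
time_s: 2.4
eef_pos: [0.5296, 0.3482, 0.151]
ee_rot: [0.0, 0.193, 0.981, 0.0]
force: [0.9, 0.1, 0.0]
grip_width: 0.085
grasp_force: 0.0
t 2.4 tcp [0.5296 0.3482 0.151 ] yaw 67.7 F [0.9 0.1 0. ] M [0.06 0.03 0.03] w 0.085 g 0.0
d(cm) [ 0.11  0.09 14.5 ] w(deg) [ 0.   0.  -0.1]
```

```bash
python3 -m handwheel '[{"dx":0.1,"dy":0.1,"dz":2.5,"wx":0,"wy":0,"wz":0,"jaw":8.5},{"dx":0,"dy":0,"dz":2.5,"wx":0,"wy":0,"wz":0,"jaw":8.5},{"dx":0,"dy":0,"dz":2.5,"wx":0,"wy":0,"wz":0,"jaw":8.5},{"dx":0,"dy":0,"dz":2.5,"wx":0,"wy":0,"wz":0,"jaw":8.5},{"dx":0,"dy":0,"dz":1.5,"wx":0,"wy":0,"wz":0,"jaw":8.5},{"dx":0,"dy":0,"dz":1.5,"wx":0,"wy":0,"wz":0,"jaw":8.5},{"dx":0,"dy":0,"dz":1,"wx":0,"wy":0,"wz":0,"jaw":8.5},{"dx":0,"dy":0,"dz":0.5,"wx":0,"wy":0,"wz":0,"jaw":8.5}]'
python3 -c "
from h import *;go(.529,.3495,.006,67.8)
im,d=imaging.capture('scene');cv2.imwrite('pics/s1.png',cv2.resize(im[280:460,270:510],None,fx=3,fy=3))"
```

```text
time_s: 3.2
eef_pos: [0.5279, 0.3509, 0.0056]
ee_rot: [-0.0, 0.193, 0.981, -0.0]
force: [0.2, 0.2, 0.4]
grip_width: 0.0852
grasp_force: 0.0
t 3.2 tcp [0.5279 0.3509 0.0056] yaw 67.7 F [0.2 0.2 0.4] M [-0.06  0.01  0.02] w 0.0852 g 0.0
d(cm) [-0.16 -0.09 -0.04] w(deg) [-0.  -0.  -0.1]
```

View pics/s1.png

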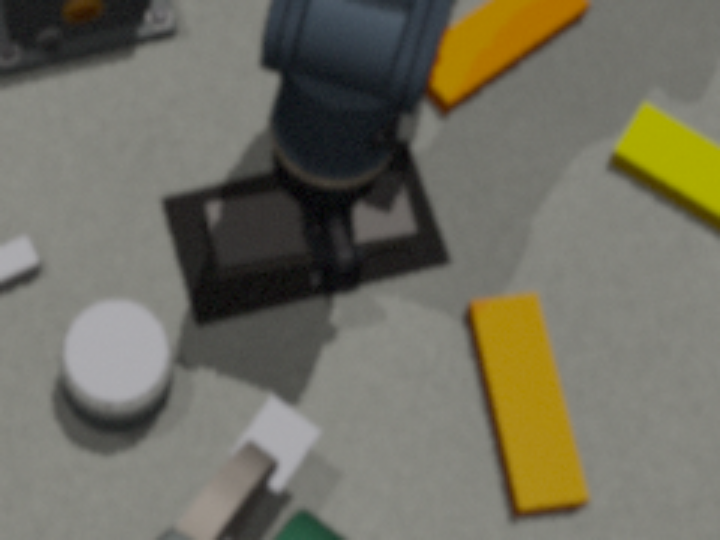

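The fingers straddle the grey stone: the near finger is at about (340,270) in the crop, and the stone spans (215..415, 200..260). Closing now.

```bash
python3 -m handwheel '[{"dx":0,"dy":0,"dz":0,"wx":0,"wy":0,"wz":0,"jaw":4},{"dx":0,"dy":0,"dz":0,"wx":0,"wy":0,"wz":0,"jaw":4},{"dx":0,"dy":0,"dz":0,"wx":0,"wy":0,"wz":0,"jaw":4},{"dx":0,"dy":0,"dz":0,"wx":0,"wy":0,"wz":0,"jaw":4},{"dx":0,"dy":0,"dz":0,"wx":0,"wy":0,"wz":0,"jaw":4},{"dx":0,"dy":0,"dz":0,"wx":0,"wy":0,"wz":0,"jaw":4},{"dx":0,"dy":0,"dz":0,"wx":0,"wy":0,"wz":0,"jaw":4},{"dx":0,"dy":0,"dz":0,"wx":0,"wy":0,"wz":0,"jaw":4}]'
python3 -c "
from h import *;go(.529,.3495,.006,67.8)"
```

```text
time_s: 4.05
eef_pos: [0.5285, 0.3512, 0.0074]
ee_rot: [0.001, 0.193, 0.981, 0.001]
force: [-0.2, -0.7, 6.3]
grip_width: 0.0487
grasp_force: 64.2
t 4.05 tcp [0.5285 0.3512 0.0074] yaw 67.7 F [-0.2 -0.7  6.3] M [-0.25  0.2  -0.05] w 0.0487 g 64.2
d(cm) [-0.11 -0.14  0.14] w(deg) [ 0.1  0.1 -0.1]
```

```bash
python3 -m handwheel '[{"dx":0,"dy":0,"dz":-1,"wx":0,"wy":0,"wz":0,"jaw":4},{"dx":0,"dy":0,"dz":-2,"wx":0,"wy":0,"wz":0,"jaw":4},{"dx":0,"dy":0,"dz":-2.5,"wx":0,"wy":0,"wz":0,"jaw":4},{"dx":0,"dy":0,"dz":-2.5,"wx":0,"wy":0,"wz":0,"jaw":4},{"dx":0,"dy":0,"dz":-2.5,"wx":0,"wy":0,"wz":-2,"jaw":4},{"dx":0,"dy":0,"dz":-2.5,"wx":0,"wy":0,"wz":-2.2,"jaw":4},{"dx":0,"dy":0,"dz":-2,"wx":0,"wy":0,"wz":0,"jaw":4},{"dx":0,"dy":0,"dz":-1,"wx":0,"wy":0,"wz":0,"jaw":4}]'
python3 -c "
from h import *;go(.5805,.1016,.165,72)"
```

```text
time_s: 4.85
eef_pos: [0.5283, 0.3511, 0.1685]
ee_rot: [0.001, 0.157, 0.988, 0.001]
force: [0.6, -0.3, -3.6]
grip_width: 0.0484
grasp_force: 63.3
t 4.85 tcp [0.5283 0.3511 0.1685] yaw 71.9 F [ 0.6 -0.3 -3.6] M [ 0.04 -0.02 -0.02] w 0.0484 g 63.3
d(cm) [-12.71 -22.09   0.33] w(deg) [ 0.1  0.1 -0.1]
```

```bash
python3 -m handwheel '[{"dx":-1,"dy":-1.7,"dz":0,"wx":0.1,"wy":0.1,"wz":0,"jaw":4},{"dx":-2,"dy":-3.5,"dz":0,"wx":0,"wy":0,"wz":0,"jaw":4},{"dx":-2.2,"dy":-3.8,"dz":0,"wx":0,"wy":0,"wz":0,"jaw":4},{"dx":-2.2,"dy":-3.8,"dz":0,"wx":0,"wy":0,"wz":0,"jaw":4},{"dx":-2.2,"dy":-3.8,"dz":0,"wx":0,"wy":0,"wz":0,"jaw":4},{"dx":-2,"dy":-3.5,"dz":0,"wx":0,"wy":0,"wz":0,"jaw":4},{"dx":-1.1,"dy":-2,"dz":0,"wx":0,"wy":0,"wz":0,"jaw":4},{"dx":0,"dy":0,"dz":0,"wx":0,"wy":0,"wz":0,"jaw":4}]'
python3 -c "
from h import *;go(.5805,.1016,.1274,72)
for c in('scene','top'):
    im,d=imaging.capture(c);cv2.imwrite(f'pics/{c}2.png',cv2.resize(im[170:320,220:400],None,fx=4,fy=4));P=cloud(c,d);z=P[...,2];hs=[.5805,.1016]
    m=biggest((z>.18)&(z<.203)&near(P,*hs,.1)); print(rect(P,m),np.percentile(z[m],[5,50,95]) )"
```

```text
time_s: 5.65
eef_pos: [0.58, 0.095, 0.1656]
ee_rot: [-0.001, 0.161, 0.987, -0.003]
force: [-0.7, 0.7, -4.6]
grip_width: 0.0488
grasp_force: 63.3
t 5.65 tcp [0.58   0.095  0.1656] yaw 71.5 F [-0.7  0.7 -4.6] M [ 0.01 -0.04  0.  ] w 0.0488 g 63.3
d(cm) [0.15 0.66 3.82] w(deg) [-0.3 -0.1 -0.5]
(633, array([621. ,  82.4]), (56.2, 65.7), 71.0) [0.18215968 0.18660239 0.19082653]
(3, array([518.8, 141.7]), (6.5, 0.1), 2.1) [0.18838468 0.19178787 0.1930441 ]
```

View pics/scene2.png

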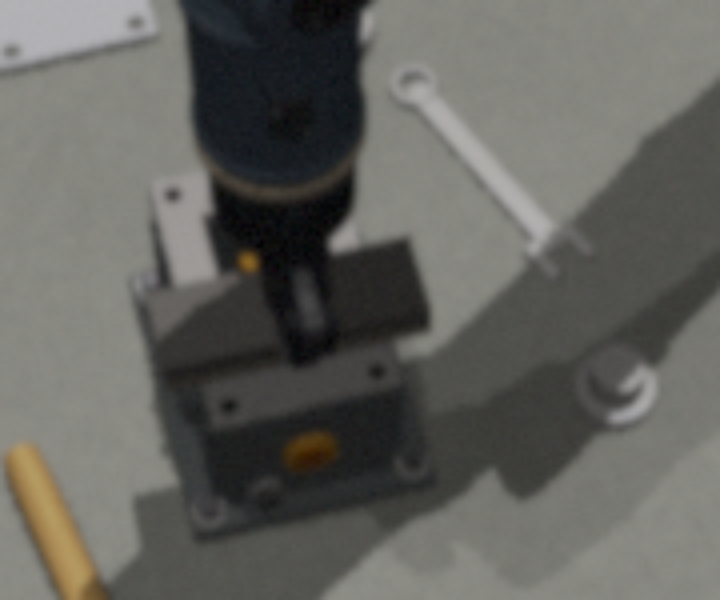

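The stone is held level across the face, close to the sight-glass end (orange glass at crop (310,452)). Lowering it.

```bash
python3 -m handwheel '[{"dx":0.1,"dy":0.6,"dz":0.6,"wx":0,"wy":0,"wz":0,"jaw":4},{"dx":0,"dy":0,"dz":0.6,"wx":0,"wy":0,"wz":0,"jaw":4},{"dx":0,"dy":0,"dz":0.6,"wx":0,"wy":0,"wz":0,"jaw":4},{"dx":0,"dy":0,"dz":0.6,"wx":0,"wy":0,"wz":0,"jaw":4},{"dx":0,"dy":0,"dz":0.4,"wx":0,"wy":0,"wz":0,"jaw":4},{"dx":0,"dy":0,"dz":0.2,"wx":0,"wy":0,"wz":0,"jaw":4},{"dx":0,"dy":0,"dz":0,"wx":0,"wy":0,"wz":0,"jaw":4},{"dx":0,"dy":0,"dz":0,"wx":0,"wy":0,"wz":0,"jaw":4}]'
python3 -c "
from h import *;go(.5805,.1016,.1274,72)"
```

```text
time_s: 6.55
eef_pos: [0.581, 0.1074, 0.1366]
ee_rot: [-0.001, 0.157, 0.988, -0.001]
force: [0.7, 0.1, -4.1]
grip_width: 0.049
grasp_force: 63.2
t 6.55 tcp [0.581  0.1074 0.1366] yaw 71.9 F [ 0.7  0.1 -4.1] M [ 0.02 -0.02 -0.03] w 0.049 g 63.2
d(cm) [-0.13 -0.56  0.92] w(deg) [-0.1 -0.1 -0.1]
```

```bash
python3 -m handwheel '[{"dx":-0.1,"dy":-0.5,"dz":0.3,"wx":0,"wy":0,"wz":0,"jaw":4},{"dx":0,"dy":0,"dz":0.2,"wx":0,"wy":0,"wz":0,"jaw":4},{"dx":0,"dy":0,"dz":0.1,"wx":0,"wy":0,"wz":0,"jaw":4},{"dx":0,"dy":0,"dz":0.1,"wx":0,"wy":0,"wz":0,"jaw":4},{"dx":0,"dy":0,"dz":0.05,"wx":0,"wy":0,"wz":0,"jaw":4},{"dx":0,"dy":0,"dz":0.05,"wx":0,"wy":0,"wz":0,"jaw":4},{"dx":0,"dy":0,"dz":0,"wx":0,"wy":0,"wz":0,"jaw":4},{"dx":0,"dy":0,"dz":0,"wx":0,"wy":0,"wz":0,"jaw":4}]'
python3 -c "
from h import *;go(.5805,.1016,.1274,72)"
```

```text
time_s: 7.35
eef_pos: [0.5803, 0.1024, 0.1285]
ee_rot: [-0.001, 0.157, 0.988, -0.001]
force: [0.2, 0.6, -3.7]
grip_width: 0.0489
grasp_force: 63.3
t 7.35 tcp [0.5803 0.1024 0.1285] yaw 71.9 F [ 0.2  0.6 -3.7] M [-0.    0.02 -0.05] w 0.0489 g 63.3
d(cm) [-0.05 -0.07  0.11] w(deg) [-0.1 -0.1 -0.1]
```

```bash
python3 -m handwheel '[{"dx":0,"dy":0,"dz":0.03,"wx":0,"wy":0,"wz":0,"jaw":4},{"dx":0,"dy":0,"dz":0.03,"wx":0,"wy":0,"wz":0,"jaw":4},{"dx":0,"dy":0,"dz":0.03,"wx":0,"wy":0,"wz":0,"jaw":4},{"dx":0,"dy":0,"dz":0.03,"wx":0,"wy":0,"wz":0,"jaw":4},{"dx":0,"dy":0,"dz":0.03,"wx":0,"wy":0,"wz":0,"jaw":4},{"dx":0,"dy":0,"dz":0,"wx":0,"wy":0,"wz":0,"jaw":4},{"dx":0,"dy":0,"dz":0,"wx":0,"wy":0,"wz":0,"jaw":4},{"dx":0,"dy":0,"dz":0,"wx":0,"wy":0,"wz":0,"jaw":4}]'
python3 -c "
from h import *;go(.5805,.1016,.1274,72)"
```

```text
time_s: 8.15
eef_pos: [0.5803, 0.1023, 0.1274]
ee_rot: [-0.001, 0.157, 0.988, -0.001]
force: [-3.5, -0.8, 5.9]
grip_width: 0.0486
grasp_force: 64.5
t 8.15 tcp [0.5803 0.1023 0.1274] yaw 71.9 F [-3.5 -0.8  5.9] M [-0.    0.63 -0.02] w 0.0486 g 64.5
d(cm) [-0.05 -0.06 -0.  ] w(deg) [-0.1 -0.1 -0.1]
```

```bash
python3 -m handwheel '[{"dx":0,"dy":0,"dz":0,"wx":0,"wy":0.1,"wz":0,"jaw":4},{"dx":0,"dy":0,"dz":0,"wx":0,"wy":0.1,"wz":0,"jaw":4},{"dx":0,"dy":0,"dz":0.01,"wx":0,"wy":0.1,"wz":0,"jaw":4},{"dx":0,"dy":0,"dz":0,"wx":0,"wy":0,"wz":0,"jaw":4},{"dx":0,"dy":0,"dz":0,"wx":0,"wy":0,"wz":0,"jaw":4},{"dx":0,"dy":0,"dz":0,"wx":0,"wy":0,"wz":0,"jaw":4},{"dx":0,"dy":0,"dz":0,"wx":0,"wy":0,"wz":0,"jaw":4},{"dx":0,"dy":0,"dz":0,"wx":0,"wy":0,"wz":0,"jaw":4}]'
python3 -c "
from h import *;go(.5805,.1016,.1274,72)"
```

```text
time_s: 8.95
eef_pos: [0.5802, 0.1024, 0.1274]
ee_rot: [-0.003, 0.157, 0.988, -0.0]
force: [-5.4, -0.3, 7.3]
grip_width: 0.0488
grasp_force: 64.7
t 8.95 tcp [0.5802 0.1024 0.1274] yaw 71.9 F [-5.4 -0.3  7.3] M [-0.01  0.62  0.04] w 0.0488 g 64.7
d(cm) [-0.05 -0.06 -0.  ] w(deg) [-0.1 -0.4 -0.1]
```

```bash
python3 -m handwheel '[{"dx":0,"dy":-0.1,"dz":0,"wx":0,"wy":-0.1,"wz":0,"jaw":4},{"dx":0,"dy":-0.2,"dz":0,"wx":0,"wy":0,"wz":0,"jaw":4},{"dx":0,"dy":-0.2,"dz":0,"wx":0,"wy":0,"wz":0,"jaw":4},{"dx":0,"dy":-0.2,"dz":0,"wx":0,"wy":0,"wz":0,"jaw":4},{"dx":0,"dy":-0.2,"dz":0,"wx":0,"wy":0,"wz":0,"jaw":4},{"dx":0,"dy":-0.2,"dz":0,"wx":0,"wy":0,"wz":0,"jaw":4},{"dx":0,"dy":-0.2,"dz":0,"wx":0,"wy":0,"wz":0,"jaw":4},{"dx":0,"dy":-0.2,"dz":0,"wx":0,"wy":0,"wz":0,"jaw":4}]'
python3 -c "
from h import *;go(.5435,-.0126,.1274,72)"
```

```text
time_s: 9.75
eef_pos: [0.5765, 0.0884, 0.1273]
ee_rot: [-0.002, 0.157, 0.988, 0.0]
force: [0.9, 4.8, 5.2]
grip_width: 0.0487
grasp_force: 64.4
t 9.75 tcp [0.5765 0.0884 0.1273] yaw 71.9 F [0.9 4.8 5.2] M [ 1.14 -0.62  0.02] w 0.0487 g 64.4
d(cm) [ -0.   -10.63  -0.  ] w(deg) [-0.  -0.2 -0.1]
```

```bash
python3 -m handwheel '[{"dx":0,"dy":-0.25,"dz":0,"wx":0,"wy":-0.1,"wz":0,"jaw":4},{"dx":0,"dy":-0.25,"dz":0.01,"wx":0,"wy":-0.1,"wz":0,"jaw":4},{"dx":0,"dy":-0.25,"dz":0,"wx":0,"wy":0,"wz":0,"jaw":4},{"dx":0,"dy":-0.25,"dz":0,"wx":0,"wy":0,"wz":0,"jaw":4},{"dx":0,"dy":-0.25,"dz":0,"wx":0,"wy":0,"wz":0,"jaw":4},{"dx":0,"dy":-0.25,"dz":0,"wx":0,"wy":0,"wz":0,"jaw":4},{"dx":0,"dy":-0.25,"dz":0,"wx":0,"wy":0,"wz":0,"jaw":4},{"dx":0,"dy":-0.25,"dz":0,"wx":0,"wy":0,"wz":0,"jaw":4}]'
python3 -c "
from h import *;go(.5435,-.0126,.1274,72)"
```

```text
time_s: 10.55
eef_pos: [0.5702, 0.0696, 0.1273]
ee_rot: [-0.0, 0.157, 0.988, -0.0]
force: [1.6, 5.2, 5.8]
grip_width: 0.0482
grasp_force: 64.5
t 10.55 tcp [0.5702 0.0696 0.1273] yaw 71.9 F [1.6 5.2 5.8] M [ 1.24 -0.46  0.01] w 0.0482 g 64.5
d(cm) [-0.01 -8.64 -0.01] w(deg) [-0.  -0.  -0.1]
```

```bash
python3 -m handwheel '[{"dx":0,"dy":-0.25,"dz":0,"wx":0,"wy":0,"wz":0,"jaw":4},{"dx":0,"dy":-0.25,"dz":0,"wx":0,"wy":0,"wz":0,"jaw":4},{"dx":0,"dy":-0.25,"dz":0,"wx":0,"wy":0,"wz":0,"jaw":4},{"dx":0,"dy":-0.25,"dz":0,"wx":0,"wy":0,"wz":0,"jaw":4},{"dx":0,"dy":-0.25,"dz":0,"wx":0,"wy":0,"wz":0,"jaw":4},{"dx":0,"dy":-0.25,"dz":0,"wx":0,"wy":0,"wz":0,"jaw":4},{"dx":0,"dy":-0.25,"dz":0,"wx":0,"wy":0,"wz":0,"jaw":4},{"dx":0,"dy":-0.25,"dz":0,"wx":0,"wy":0,"wz":0,"jaw":4}]'
python3 -c "
from h import *;go(.5435,-.0126,.1274,72)"
```

```text
time_s: 11.35
eef_pos: [0.564, 0.0505, 0.1273]
ee_rot: [-0.0, 0.157, 0.988, -0.0]
force: [1.4, 4.3, 5.8]
grip_width: 0.0485
grasp_force: 64.5
t 11.35 tcp [0.564  0.0505 0.1273] yaw 71.9 F [1.4 4.3 5.8] M [ 1.28 -0.44  0.02] w 0.0485 g 64.5
d(cm) [-0.01 -6.64 -0.01] w(deg) [-0.  -0.  -0.1]
```

```bash
python3 -m handwheel '[{"dx":0,"dy":-0.25,"dz":0,"wx":0,"wy":0,"wz":0,"jaw":4},{"dx":0,"dy":-0.25,"dz":0,"wx":0,"wy":0,"wz":0,"jaw":4},{"dx":0,"dy":-0.25,"dz":0,"wx":0,"wy":0,"wz":0,"jaw":4},{"dx":0,"dy":-0.25,"dz":0,"wx":0,"wy":0,"wz":0,"jaw":4},{"dx":0,"dy":-0.25,"dz":0,"wx":0,"wy":0,"wz":0,"jaw":4},{"dx":0,"dy":-0.25,"dz":0,"wx":0,"wy":0,"wz":0,"jaw":4},{"dx":0,"dy":-0.25,"dz":0,"wx":0,"wy":0,"wz":0,"jaw":4},{"dx":0,"dy":-0.25,"dz":0,"wx":0,"wy":0,"wz":0,"jaw":4}]'
python3 -c "
from h import *;go(.5435,-.0126,.1274,72)"
```

```text
time_s: 12.15
eef_pos: [0.5578, 0.0315, 0.1273]
ee_rot: [-0.0, 0.157, 0.988, -0.0]
force: [1.5, 5.1, 5.5]
grip_width: 0.0486
grasp_force: 64.5
t 12.15 tcp [0.5578 0.0315 0.1273] yaw 71.9 F [1.5 5.1 5.5] M [ 1.26 -0.5  -0.04] w 0.0486 g 64.5
d(cm) [-0.01 -4.63 -0.  ] w(deg) [-0.  -0.  -0.1]
```

Steady at about 9 N. Continuing.

```bash
python3 -m handwheel '[{"dx":0,"dy":-0.25,"dz":0.01,"wx":0,"wy":0,"wz":0,"jaw":4},{"dx":0,"dy":-0.25,"dz":0,"wx":0,"wy":0,"wz":0,"jaw":4},{"dx":0,"dy":-0.25,"dz":0,"wx":0,"wy":0,"wz":0,"jaw":4},{"dx":0,"dy":-0.25,"dz":0,"wx":0,"wy":0,"wz":0,"jaw":4},{"dx":0,"dy":-0.25,"dz":0,"wx":0,"wy":0,"wz":0,"jaw":4},{"dx":0,"dy":-0.25,"dz":0,"wx":0,"wy":0,"wz":0,"jaw":4},{"dx":0,"dy":-0.25,"dz":0,"wx":0,"wy":0,"wz":0,"jaw":4},{"dx":0,"dy":-0.25,"dz":0,"wx":0,"wy":0,"wz":0,"jaw":4}]'
python3 -c "
from h import *;go(.5435,-.0126,.1274,72)"
```

```text
time_s: 12.95
eef_pos: [0.5516, 0.0125, 0.1273]
ee_rot: [-0.0, 0.157, 0.988, -0.0]
force: [1.2, 5.7, 6.8]
grip_width: 0.0491
grasp_force: 64.6
t 12.95 tcp [0.5516 0.0125 0.1273] yaw 71.9 F [1.2 5.7 6.8] M [ 1.24 -0.46  0.02] w 0.0491 g 64.6
d(cm) [-0.01 -2.64 -0.01] w(deg) [-0.  -0.  -0.1]
```

```bash
python3 -m handwheel '[{"dx":0,"dy":-0.25,"dz":0,"wx":0,"wy":0,"wz":0,"jaw":4},{"dx":0,"dy":-0.25,"dz":0,"wx":0,"wy":0,"wz":0,"jaw":4},{"dx":0,"dy":-0.25,"dz":0,"wx":0,"wy":0,"wz":0,"jaw":4},{"dx":0,"dy":-0.25,"dz":0,"wx":0,"wy":0,"wz":0,"jaw":4},{"dx":0,"dy":-0.25,"dz":0,"wx":0,"wy":0,"wz":0,"jaw":4},{"dx":0,"dy":-0.25,"dz":0,"wx":0,"wy":0,"wz":0,"jaw":4},{"dx":0,"dy":-0.25,"dz":0,"wx":0,"wy":0,"wz":0,"jaw":4},{"dx":0,"dy":-0.25,"dz":0,"wx":0,"wy":0,"wz":0,"jaw":4}]'
python3 -c "
from h import *;go(.5435,-.0126,.1274,72)"
```

```text
time_s: 13.75
eef_pos: [0.5453, -0.0065, 0.1273]
ee_rot: [-0.0, 0.157, 0.988, -0.0]
force: [1.6, 5.6, 6.2]
grip_width: 0.0484
grasp_force: 64.6
t 13.75 tcp [ 0.5453 -0.0065  0.1273] yaw 71.9 F [1.6 5.6 6.2] M [ 1.32 -0.45  0.04] w 0.0484 g 64.6
d(cm) [-0.02 -0.64 -0.01] w(deg) [-0.  -0.  -0.1]
```

```bash
python3 -m handwheel '[{"dx":0,"dy":-0.25,"dz":0,"wx":0,"wy":0,"wz":0,"jaw":4},{"dx":0,"dy":-0.25,"dz":0,"wx":0,"wy":0,"wz":0,"jaw":4},{"dx":0,"dy":-0.2,"dz":0,"wx":0,"wy":0,"wz":0,"jaw":4},{"dx":0,"dy":0,"dz":0,"wx":0,"wy":0,"wz":0,"jaw":4},{"dx":0,"dy":0,"dz":-0.1,"wx":0,"wy":0,"wz":0,"jaw":4},{"dx":0,"dy":0,"dz":-0.6,"wx":0,"wy":0,"wz":0,"jaw":4},{"dx":0,"dy":0,"dz":-1.5,"wx":0,"wy":0,"wz":0,"jaw":4},{"dx":0,"dy":0,"dz":-1.8,"wx":0,"wy":0,"wz":0,"jaw":4}]'
python3 -c "
from h import *;go(.5305,.348,.165,71.6)"
```

```text
time_s: 14.55
eef_pos: [0.5409, -0.0145, 0.1663]
ee_rot: [-0.003, 0.158, 0.988, -0.002]
force: [0.6, -0.2, -3.4]
grip_width: 0.0489
grasp_force: 63.2
t 14.55 tcp [ 0.5409 -0.0145  0.1663] yaw 71.9 F [ 0.6 -0.2 -3.4] M [-0.   -0.05  0.01] w 0.0489 g 63.2
d(cm) [12.27 34.13  0.06] w(deg) [-0.2 -0.3  0.3]
```

```bash
python3 -m handwheel '[{"dx":0.8,"dy":2.2,"dz":-0.3,"wx":0,"wy":0,"wz":0.3,"jaw":4},{"dx":1.6,"dy":4.5,"dz":0,"wx":0,"wy":0,"wz":0,"jaw":4},{"dx":1.7,"dy":4.6,"dz":0,"wx":0,"wy":0,"wz":0,"jaw":4},{"dx":1.7,"dy":4.7,"dz":0,"wx":0,"wy":0,"wz":0,"jaw":4},{"dx":1.7,"dy":4.7,"dz":0,"wx":0,"wy":0,"wz":0,"jaw":4},{"dx":1.7,"dy":4.7,"dz":0,"wx":0,"wy":0,"wz":0,"jaw":4},{"dx":1.6,"dy":4.5,"dz":0,"wx":0,"wy":0,"wz":0,"jaw":4},{"dx":1.4,"dy":4.2,"dz":0,"wx":0,"wy":0,"wz":0,"jaw":4}]'
python3 -c "
from h import *;go(.5305,.348,.0085,71.6)"
```

```text
time_s: 15.35
eef_pos: [0.5331, 0.3498, 0.1689]
ee_rot: [-0.002, 0.16, 0.987, -0.002]
force: [1.4, -0.5, -4.1]
grip_width: 0.0492
grasp_force: 63.3
t 15.35 tcp [0.5331 0.3498 0.1689] yaw 71.6 F [ 1.4 -0.5 -4.1] M [-0.02 -0.07 -0.  ] w 0.0492 g 63.3
d(cm) [ 0.15 -0.18 16.04] w(deg) [-0.2 -0.2  0. ]
```

```bash
python3 -m handwheel '[{"dx":0.1,"dy":-0.1,"dz":2,"wx":0,"wy":0,"wz":0,"jaw":4},{"dx":0,"dy":0,"dz":3,"wx":0,"wy":0,"wz":0,"jaw":4},{"dx":0,"dy":0,"dz":3,"wx":0,"wy":0,"wz":0,"jaw":4},{"dx":0,"dy":0,"dz":3,"wx":0,"wy":0,"wz":0,"jaw":4},{"dx":0,"dy":0,"dz":2.5,"wx":0,"wy":0,"wz":0,"jaw":4},{"dx":0,"dy":0,"dz":1.5,"wx":0,"wy":0,"wz":0,"jaw":4},{"dx":0,"dy":0,"dz":0.5,"wx":0,"wy":0,"wz":0,"jaw":4},{"dx":0,"dy":0,"dz":0.2,"wx":0,"wy":0,"wz":0,"jaw":4}]'
python3 -c "
from h import *;go(.5305,.348,.0075,71.6)"
```

```text
time_s: 16.15
eef_pos: [0.5327, 0.3473, 0.0124]
ee_rot: [-0.001, 0.16, 0.987, -0.001]
force: [0.6, -1.1, -4.3]
grip_width: 0.0484
grasp_force: 63.4
t 16.15 tcp [0.5327 0.3473 0.0124] yaw 71.6 F [ 0.6 -1.1 -4.3] M [0.01 0.04 0.06] w 0.0484 g 63.4
d(cm) [ 0.22 -0.    0.49] w(deg) [-0.1 -0.1 -0. ]
```

```bash
python3 -m handwheel '[{"dx":0.2,"dy":0,"dz":0.15,"wx":0,"wy":0,"wz":0,"jaw":4},{"dx":0,"dy":0,"dz":0.1,"wx":0,"wy":0,"wz":0,"jaw":4},{"dx":0,"dy":0,"dz":0.1,"wx":0,"wy":0,"wz":0,"jaw":4},{"dx":0,"dy":0,"dz":0.05,"wx":0,"wy":0,"wz":0,"jaw":4},{"dx":0,"dy":0,"dz":0.05,"wx":0,"wy":0,"wz":0,"jaw":4},{"dx":0,"dy":0,"dz":0.03,"wx":0,"wy":0,"wz":0,"jaw":4},{"dx":0,"dy":0,"dz":0.02,"wx":0,"wy":0,"wz":0,"jaw":4},{"dx":0,"dy":0,"dz":0,"wx":0,"wy":0,"wz":0,"jaw":4}]'
python3 -c "
from h import *;go(.5305,.348,.0075,71.6)"
```

```text
time_s: 16.95
eef_pos: [0.5307, 0.3483, 0.0075]
ee_rot: [-0.001, 0.16, 0.987, -0.001]
force: [-0.8, -0.9, -3.5]
grip_width: 0.0486
grasp_force: 63.6
t 16.95 tcp [0.5307 0.3483 0.0075] yaw 71.6 F [-0.8 -0.9 -3.5] M [-0.08 -0.06  0.02] w 0.0486 g 63.6
d(cm) [ 0.01 -0.03  0.  ] w(deg) [-0.1 -0.1  0. ]
```

```bash
python3 -m handwheel '[{"dx":0,"dy":0,"dz":0.02,"wx":0,"wy":0,"wz":0,"jaw":4},{"dx":0,"dy":0,"dz":0.02,"wx":0,"wy":0,"wz":0,"jaw":4},{"dx":0,"dy":0,"dz":0,"wx":0,"wy":0,"wz":0,"jaw":8.5},{"dx":0,"dy":0,"dz":0,"wx":0,"wy":0,"wz":0,"jaw":8.5},{"dx":0,"dy":0,"dz":0,"wx":0,"wy":0,"wz":0,"jaw":8.5},{"dx":0,"dy":0,"dz":0,"wx":0,"wy":0,"wz":0,"jaw":8.5},{"dx":0,"dy":0,"dz":0,"wx":0,"wy":0,"wz":0,"jaw":8.5},{"dx":0,"dy":0,"dz":0,"wx":0,"wy":0,"wz":0,"jaw":8.5}]'
python3 -c "
from h import *;go(.5305,.348,.2,71.6)"
```

```text
time_s: 17.75
eef_pos: [0.5307, 0.3483, 0.0071]
ee_rot: [-0.001, 0.16, 0.987, -0.001]
force: [-0.1, -0.3, -0.0]
grip_width: 0.085
grasp_force: 0.0
t 17.75 tcp [0.5307 0.3483 0.0071] yaw 71.6 F [-0.1 -0.3 -0. ] M [ 0.04  0.04 -0.04] w 0.085 g 0.0
d(cm) [  0.04  -0.07 -19.29] w(deg) [-0.1 -0.1  0. ]
```

```bash
python3 -m handwheel '[{"dx":0,"dy":0,"dz":-1,"wx":0,"wy":0,"wz":0,"jaw":8.5},{"dx":0,"dy":0,"dz":-2.5,"wx":0,"wy":0,"wz":0,"jaw":8.5},{"dx":0,"dy":0,"dz":-3,"wx":0,"wy":0,"wz":0,"jaw":8.5},{"dx":0,"dy":0,"dz":-3.5,"wx":0,"wy":0,"wz":0,"jaw":8.5},{"dx":0,"dy":0,"dz":-3.5,"wx":0,"wy":0,"wz":0,"jaw":8.5},{"dx":0,"dy":0,"dz":-3.5,"wx":0,"wy":0,"wz":0,"jaw":8.5},{"dx":0,"dy":0,"dz":-3,"wx":0,"wy":0,"wz":0,"jaw":8.5},{"dx":0,"dy":0,"dz":-3,"wx":0,"wy":0,"wz":0,"jaw":8.5}]'
python3 - <<'E'
from h import *
go(.52,-.3215,.23,-18)
for c in("scene","top"):
    im,d=imaging.capture(c);cv2.imwrite(f"pics/{c}3.png",im);np.save(f"{c}3.npy",d);P=cloud(c,d);z=P[...,2]
    m=biggest((abs(z-.029)<.008)&near(P,.5305,.348,.1));print(c,' stone',rect(P,m))
    m=biggest((abs(z-.124)<.008)&near(P,.562,.0445,.13));print(' face',rect(P,m),np.median(z[m]))
    m=(z>.045)&(z<.07)&near(P,.52,-.32,.05);print(' plug',m.sum(),P[m].mean(0))
    cv2.imwrite(f"pics/{c}3c.png",cv2.resize(im[125:200,195:270] if c=='scene' else im[220:280,400:475],None,fx=8,fy=8,interpolation=cv2.INTER_CUBIC))
    h=[unproj(c,r["uv"],z=.008)[:2].round(4).tolist() for r in finder.spot_point(c,"cover_hole0")];print(h)
E
```

```text
time_s: 18.55
eef_pos: [0.531, 0.3484, 0.2395]
ee_rot: [-0.001, 0.16, 0.987, -0.0]
force: [0.1, 0.4, -0.2]
grip_width: 0.0851
grasp_force: 0.0
t 18.55 tcp [0.531  0.3484 0.2395] yaw 71.6 F [ 0.1  0.4 -0.2] M [-0.04 -0.03  0.03] w 0.0851 g 0.0
d(cm) [-20.09 -63.92   0.98] w(deg) [-0.1 -0.  89.6]
scene  stone (1480, array([531.3, 348.2]), (54.4, 151.0), 71.3)
 face (2140, array([563.,  46.]), (176.6, 113.1), 71.7) 0.12341042598447084
 plug 99 [ 0.52125483 -0.31892899  0.05356173]
[[0.5726, -0.2646], [0.4623, -0.3716], [0.3984, -0.1535]]
top  stone (180, array([568.6, 333.5]), (51.1, 70.8), 72.7)
 face (1385, array([562. ,  43.6]), (172.6, 113.5), 72.0) 0.12491341868895776
 plug 95 [ 0.51820071 -0.32365747  0.05521534]
[[0.58, -0.2736], [0.4636, -0.3785]]
```

```bash
cat >> h.py <<'E'
def warp(cam, im, c, yaw, zz, half=(75,105), s=3):
    "metric top view at height zz: image right = local x, up = local y, s px/mm"
    p=imaging.camera_params(cam);K,R,t=map(np.array,(p["intrinsics"],p["R"],p["t"]))
    a=np.radians(yaw);ex=np.array([np.cos(a),np.sin(a),0]);ey=np.array([-np.sin(a),np.cos(a),0])
    o=np.array([*c,zz])-ex*half[0]/1e3+ey*half[1]/1e3
    H=K@np.stack([R@ex/s/1e3,-R@ey/s/1e3,R@o+t],1)
    return cv2.warpPerspective(im,H,(half[0]*2*s,half[1]*2*s),flags=cv2.INTER_CUBIC|cv2.WARP_INVERSE_MAP)
E
python3 - <<'E'
from h import *
T=[]
for c in("scene","top"):
    im=cv2.imread(f"pics/{c}3.png")
    for ctr,yaw,z,n in(((.562,.0445),-18,.124,'face'),((.5205,-.3225),-18,.008,'cover')):
        w=warp(c,im,ctr,yaw,z)
        for sx in(-1,1):
            for sy in(-1,1):
                x,y=(75+43*sx)*3,(105-73*sy)*3; cv2.circle(w,(x,y),18,(0,0,255),1)
        cv2.rectangle(w,(60,60),(390,570),(0,255,0),1)
        T.append(cv2.resize(w,(200,280)))
cv2.imwrite("pics/w3.png",np.hstack(T))
E
```

```text
(no output)
```

View pics/w3.png

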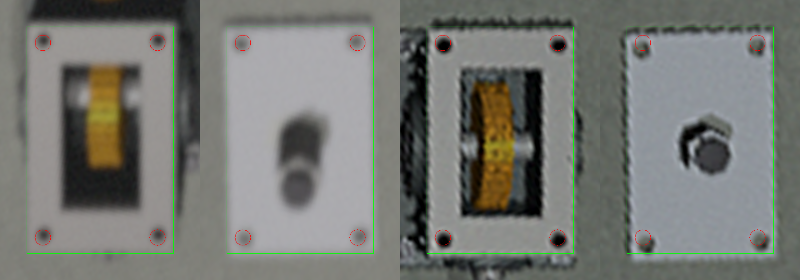

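Both face (panels 1 and 3) and cover (panels 2 and 4) match my -18° estimates, with hole offsets of only 1–3 mm. Refining with hole centroids.

```bash
cat >> h.py <<'E'
def holes(cam, im, c, yaw, zz, win=9):
    "fit pose of 4-hole pattern from dark hole centroids; returns centre(m), yaw, residuals(mm)"
    s=4;w=warp(cam,im,c,yaw,zz,s=s);g=cv2.GaussianBlur(cv2.cvtColor(w,cv2.COLOR_BGR2GRAY).astype(np.float32),(0,0),3)
    A=[];B=[]
    for sx,sy in((1,1),(-1,1),(-1,-1),(1,-1)):
        x,y=int((75+43*sx)*s),int((105-73*sy)*s);r=win*s;k=g[y-r:y+r+1,x-r:x+r+1]
        wt=np.clip(np.median(k)-15-k,0,None);v,u=np.mgrid[-r:r+1,-r:r+1]
        if wt.sum()<50: continue
        A.append((43*sx,73*sy));B.append((43*sx+(u*wt).sum()/wt.sum()/s,73*sy-(v*wt).sum()/wt.sum()/s))
    A=np.array(A,float);B=np.array(B);a0=A-A.mean(0);b0=B-B.mean(0)
    th=np.arctan2((a0[:,0]*b0[:,1]-a0[:,1]*b0[:,0]).sum(),(a0*b0).sum())
    Rm=np.array([[np.cos(th),-np.sin(th)],[np.sin(th),np.cos(th)]]);off=B.mean(0)-Rm@A.mean(0)
    a=np.radians(yaw);W=np.array([[np.cos(a),-np.sin(a)],[np.sin(a),np.cos(a)]])
    return (np.array(c)+W@off/1e3).round(4),round(yaw+np.degrees(th),2),(B-A@Rm.T-off).round(1).tolist()
E
python3 - <<'E'
from h import *
for c in("scene","top"):
    im=cv2.imread(f"pics/{c}3.png")
    print(c,'face',holes(c,im,(.562,.0445),-18,.124));print(c,'cover',holes(c,im,(.5205,-.3225),-18,.008))
E
```

```text
scene face (array([0.5633, 0.0463]), np.float64(-17.89), [[-0.0, -0.0], [-0.0, 0.0], [0.1, 0.1], [-0.1, -0.0]])
scene cover (array([ 0.5207, -0.3227]), np.float64(-16.67), [[0.1, 0.1], [-0.0, 0.2], [-0.2, -0.3], [0.2, -0.0]])
top face (array([0.5623, 0.042 ]), np.float64(-17.95), [[0.1, 0.1], [-0.0, 0.0], [0.0, -0.1], [-0.1, -0.1]])
top cover (array([ 0.5212, -0.3263]), np.float64(-17.37), [[-0.7, -0.7], [-0.5, 3.5], [0.4, -1.4], [0.8, -1.3]])
```

```bash
python3 -m handwheel '[{"dx":-0.7,"dy":-2.3,"dz":0,"wx":0,"wy":0,"wz":0,"jaw":8.5},{"dx":-1.5,"dy":-4.7,"dz":0,"wx":0,"wy":0,"wz":0,"jaw":8.5},{"dx":-1.5,"dy":-4.7,"dz":0,"wx":0,"wy":0,"wz":0,"jaw":8.5},{"dx":-1.5,"dy":-4.7,"dz":0,"wx":0,"wy":0,"wz":0,"jaw":8.5},{"dx":-1.5,"dy":-4.7,"dz":0,"wx":0,"wy":0,"wz":0,"jaw":8.5},{"dx":-1.5,"dy":-4.7,"dz":0,"wx":0,"wy":0,"wz":0,"jaw":8.5},{"dx":-1.5,"dy":-4.7,"dz":0,"wx":0,"wy":0,"wz":0,"jaw":8.5},{"dx":-1.5,"dy":-4.7,"dz":0,"wx":0,"wy":0,"wz":0,"jaw":8.5}]'
python3 -c "
from h import *;go(.521,-.324,.15,-16.9);print(state()['qpos'].round(2))"
```

```text
time_s: 19.55
eef_pos: [0.5253, -0.0228, 0.2367]
ee_rot: [-0.002, 0.16, 0.987, -0.001]
force: [1.1, -0.2, 0.6]
grip_width: 0.085
grasp_force: 0.0
t 19.55 tcp [ 0.5253 -0.0228  0.2367] yaw 71.6 F [ 1.1 -0.2  0.6] M [ 0.03 -0.1  -0.02] w 0.085 g 0.0
d(cm) [ -9.12 -28.7    8.7 ] w(deg) [-0.3 -0.  88.5]
[-0.07  0.35  0.03  1.82 -0.01  0.98  1.22]
```

```bash
python3 -m handwheel '[{"dx":-1.3,"dy":-4.1,"dz":0,"wx":0,"wy":0,"wz":0,"jaw":8.5},{"dx":-1.3,"dy":-4.1,"dz":0,"wx":0,"wy":0,"wz":0,"jaw":8.5},{"dx":-1.3,"dy":-4.1,"dz":0.5,"wx":0,"wy":0,"wz":0,"jaw":8.5},{"dx":-1.3,"dy":-4.1,"dz":1,"wx":0,"wy":0,"wz":0,"jaw":8.5},{"dx":-1.3,"dy":-4.1,"dz":1,"wx":0,"wy":0,"wz":0,"jaw":8.5},{"dx":-1.3,"dy":-4.1,"dz":1,"wx":0,"wy":0,"wz":0,"jaw":8.5},{"dx":-1,"dy":-3.3,"dz":1,"wx":0,"wy":0,"wz":0,"jaw":8.5},{"dx":0,"dy":0,"dz":0,"wx":0,"wy":0,"wz":8,"jaw":8.5}]'
python3 -m handwheel '[{"dx":0,"dy":0,"dz":0.5,"wx":0,"wy":0,"wz":8.5,"jaw":8.5},{"dx":0,"dy":0,"dz":0.5,"wx":0,"wy":0,"wz":8.5,"jaw":8.5},{"dx":0,"dy":0,"dz":0.5,"wx":0,"wy":0,"wz":8.5,"jaw":8.5},{"dx":0,"dy":0,"dz":0.5,"wx":0,"wy":0,"wz":8.5,"jaw":8.5},{"dx":0,"dy":0,"dz":0.5,"wx":0,"wy":0,"wz":8.5,"jaw":8.5},{"dx":0,"dy":0,"dz":0.5,"wx":0,"wy":0,"wz":8.5,"jaw":8.5},{"dx":0,"dy":0,"dz":0.5,"wx":0,"wy":0,"wz":8.5,"jaw":8.5},{"dx":0,"dy":0,"dz":0,"wx":0,"wy":0,"wz":8.5,"jaw":8.5}]'
python3 -c "
from h import *;go(.521,-.324,.1,-16.9);print(state()['qpos'].round(2))"
```

```text
time_s: 20.35
eef_pos: [0.5183, -0.3193, 0.1902]
ee_rot: [-0.003, 0.232, 0.973, -0.002]
force: [-0.7, 0.4, -0.2]
grip_width: 0.0851
grasp_force: 0.0
time_s: 21.15
eef_pos: [0.5206, -0.3127, 0.1561]
ee_rot: [-0.002, 0.736, 0.677, -0.002]
force: [0.3, -0.8, 0.2]
grip_width: 0.0849
grasp_force: 0.0
t 21.15 tcp [ 0.5206 -0.3127  0.1561] yaw -4.7 F [ 0.3 -0.8  0.2] M [-0.02 -0.02  0.  ] w 0.0849 g 0.0
d(cm) [-1.12  0.16  5.61] w(deg) [-0.3  0.  12.2]
[ 0.18  0.59  0.45  1.73 -0.31  0.9   0.68]
```

```bash
python3 -m handwheel '[{"dx":-0.5,"dy":0.1,"dz":1,"wx":-0.3,"wy":0,"wz":0,"jaw":8.5},{"dx":-0.6,"dy":0.1,"dz":1,"wx":0,"wy":0,"wz":0,"jaw":8.5},{"dx":0,"dy":0,"dz":1,"wx":0,"wy":0,"wz":6.1,"jaw":8.5},{"dx":0,"dy":0,"dz":1,"wx":0,"wy":0,"wz":6.1,"jaw":8.5},{"dx":0,"dy":0,"dz":1,"wx":0,"wy":0,"wz":0,"jaw":8.5},{"dx":0,"dy":0,"dz":0.6,"wx":0,"wy":0,"wz":0,"jaw":8.5},{"dx":0,"dy":0,"dz":0,"wx":0,"wy":0,"wz":0,"jaw":8.5},{"dx":0,"dy":0,"dz":0,"wx":0,"wy":0,"wz":0,"jaw":8.5}]'
python3 -c "
from h import *;go(.521,-.324,.014,-16.9)"
```

```text
time_s: 21.95
eef_pos: [0.5229, -0.3249, 0.1019]
ee_rot: [0.001, 0.801, 0.598, 0.001]
force: [-0.5, -0.3, 0.3]
grip_width: 0.085
grasp_force: 0.0
t 21.95 tcp [ 0.5229 -0.3249  0.1019] yaw -16.5 F [-0.5 -0.3  0.3] M [ 0.03 -0.08  0.01] w 0.085 g 0.0
d(cm) [ 0.04 -0.24  8.79] w(deg) [0.2 0.  0.4]
```

```bash
python3 -m handwheel '[{"dx":0,"dy":-0.2,"dz":1,"wx":0.1,"wy":0,"wz":0.4,"jaw":8.5},{"dx":0,"dy":0,"dz":1.5,"wx":0,"wy":0,"wz":0,"jaw":8.5},{"dx":0,"dy":0,"dz":1.5,"wx":0,"wy":0,"wz":0,"jaw":8.5},{"dx":0,"dy":0,"dz":1.5,"wx":0,"wy":0,"wz":0,"jaw":8.5},{"dx":0,"dy":0,"dz":1.5,"wx":0,"wy":0,"wz":0,"jaw":8.5},{"dx":0,"dy":0,"dz":1,"wx":0,"wy":0,"wz":0,"jaw":8.5},{"dx":0,"dy":0,"dz":0.5,"wx":0,"wy":0,"wz":0,"jaw":8.5},{"dx":0,"dy":0,"dz":0.2,"wx":0,"wy":0,"wz":0,"jaw":8.5}]'
python3 -c "
from h import *;go(.521,-.324,.014,-16.9)"
```

```text
time_s: 22.75
eef_pos: [0.521, -0.3242, 0.0142]
ee_rot: [0.001, 0.804, 0.595, 0.0]
force: [-0.2, 0.2, 0.4]
grip_width: 0.0851
grasp_force: 0.0
t 22.75 tcp [ 0.521  -0.3242  0.0142] yaw -17.0 F [-0.2  0.2  0.4] M [-0.02  0.02  0.01] w 0.0851 g 0.0
d(cm) [ 0.02 -0.    0.02] w(deg) [ 0.1  0.  -0.1]
```

```bash
python3 -m handwheel '[{"dx":0,"dy":0,"dz":0,"wx":0,"wy":0,"wz":0,"jaw":2},{"dx":0,"dy":0,"dz":0,"wx":0,"wy":0,"wz":0,"jaw":2},{"dx":0,"dy":0,"dz":0,"wx":0,"wy":0,"wz":0,"jaw":2},{"dx":0,"dy":0,"dz":0,"wx":0,"wy":0,"wz":0,"jaw":2},{"dx":0,"dy":0,"dz":0,"wx":0,"wy":0,"wz":0,"jaw":2},{"dx":0,"dy":0,"dz":0,"wx":0,"wy":0,"wz":0,"jaw":2},{"dx":0,"dy":0,"dz":0,"wx":0,"wy":0,"wz":0,"jaw":2},{"dx":0,"dy":0,"dz":0,"wx":0,"wy":0,"wz":0,"jaw":2}]'
python3 -c "
from h import *;go(.521,-.324,.2,-16.9)"
```

```text
time_s: 23.55
eef_pos: [0.5216, -0.3244, 0.0155]
ee_rot: [0.001, 0.804, 0.595, 0.001]
force: [-0.1, 0.9, 5.5]
grip_width: 0.0312
grasp_force: 61.0
t 23.55 tcp [ 0.5216 -0.3244  0.0155] yaw -17.0 F [-0.1  0.9  5.5] M [ 0.15  0.15 -0.02] w 0.0312 g 61.0
d(cm) [ 1.000e-02 -2.000e-02 -1.845e+01] w(deg) [ 0.2  0.  -0.1]
```

```bash
python3 -m handwheel '[{"dx":0,"dy":0,"dz":-1,"wx":0,"wy":0,"wz":0,"jaw":2},{"dx":0,"dy":0,"dz":-2.3,"wx":0,"wy":0,"wz":0,"jaw":2},{"dx":0,"dy":0,"dz":-2.7,"wx":0,"wy":0,"wz":0,"jaw":2},{"dx":0,"dy":0,"dz":-2.7,"wx":0,"wy":0,"wz":0,"jaw":2},{"dx":0,"dy":0,"dz":-2.7,"wx":0,"wy":0,"wz":0,"jaw":2},{"dx":0,"dy":0,"dz":-2.7,"wx":0,"wy":0,"wz":0,"jaw":2},{"dx":0,"dy":0,"dz":-2.2,"wx":0,"wy":0,"wz":0,"jaw":2},{"dx":0,"dy":0,"dz":-1.2,"wx":0,"wy":0,"wz":0,"jaw":2}]'
python3 - <<'E'
from h import *
go(.5632,.0444,.19,-17.9)
for c in("scene","top"):
    im,d=imaging.capture(c);cv2.imwrite(f"pics/{c}4.png",im);P=cloud(c,d);z=P[...,2]
    m=biggest((z>.16)&(z<.205)&near(P,.521,-.324,.11));q=P[m];print(c,rect(P,m))
    A=np.c_[q[:,:2],np.ones(len(q))];k=None
    sel=abs(q[:,2]-np.median(q[:,2]))<.008;k=np.linalg.lstsq(A[sel],q[sel,2],rcond=None)[0];print(k[:2],np.median(q[:,2]))
E
```

```text
time_s: 24.35
eef_pos: [0.521, -0.3242, 0.1919]
ee_rot: [0.002, 0.804, 0.595, 0.001]
force: [-0.7, 0.1, -4.0]
grip_width: 0.0313
grasp_force: 60.3
t 24.35 tcp [ 0.521  -0.3242  0.1919] yaw -17.0 F [-0.7  0.1 -4. ] M [-0.07 -0.03  0.  ] w 0.0313 g 60.3
d(cm) [36.48 -6.74  0.13] w(deg) [0.2 0.  0.9]
scene (1554, array([ 523.8, -312.3]), (155.9, 110.1), 73.2)
[-0.00157803 -0.00583577] 0.18423963865324516
top (789, array([ 533.5, -281.3]), (79.4, 111.5), 72.5)
[ 0.00302367 -0.00247058] 0.1876211741639466
```

```bash
python3 -m handwheel '[{"dx":2,"dy":-0.4,"dz":0,"wx":0,"wy":0,"wz":0,"jaw":2},{"dx":4,"dy":-0.7,"dz":0,"wx":0,"wy":0,"wz":0,"jaw":2},{"dx":4.8,"dy":-0.9,"dz":0,"wx":0,"wy":0,"wz":0,"jaw":2},{"dx":4.8,"dy":-0.9,"dz":0,"wx":0,"wy":0,"wz":0,"jaw":2},{"dx":4.8,"dy":-0.9,"dz":0,"wx":0,"wy":0,"wz":0,"jaw":2},{"dx":4.8,"dy":-0.9,"dz":0,"wx":0,"wy":0,"wz":0,"jaw":2},{"dx":4.8,"dy":-0.9,"dz":0,"wx":0,"wy":0,"wz":0,"jaw":2},{"dx":4.2,"dy":-0.8,"dz":0,"wx":0,"wy":0,"wz":0,"jaw":2}]'
python3 -c "
from h import *;go(.5632,.0444,.165,-17.9)"
```

```text
time_s: 25.25
eef_pos: [0.5588, 0.0248, 0.1881]
ee_rot: [0.0, 0.803, 0.595, -0.001]
force: [1.0, -0.7, -4.3]
grip_width: 0.0314
grasp_force: 60.2
t 25.25 tcp [0.5588 0.0248 0.1881] yaw -16.9 F [ 1.  -0.7 -4.3] M [ 0.03 -0.11 -0.  ] w 0.0314 g 60.2
d(cm) [ 2.01 -0.14  2.31] w(deg) [-0.   0.1  1. ]
```

```bash
python3 -m handwheel '[{"dx":1,"dy":-0.1,"dz":0,"wx":0,"wy":0,"wz":0.5,"jaw":2},{"dx":0.8,"dy":-0.1,"dz":0.3,"wx":0,"wy":0,"wz":0.4,"jaw":2},{"dx":0.4,"dy":0,"dz":0.5,"wx":0,"wy":0,"wz":0,"jaw":2},{"dx":0,"dy":0,"dz":0.6,"wx":0,"wy":0,"wz":0,"jaw":2},{"dx":0,"dy":0,"dz":0.6,"wx":0,"wy":0,"wz":0,"jaw":2},{"dx":0,"dy":0,"dz":0.3,"wx":0,"wy":0,"wz":0,"jaw":2},{"dx":0,"dy":0,"dz":0,"wx":0,"wy":0,"wz":0,"jaw":2},{"dx":0,"dy":0,"dz":0,"wx":0,"wy":0,"wz":0,"jaw":2}]'
python3 - <<'E'
from h import *
go(.5632,.0444,.1495,-17.9)
zt=state()["eef_pos"][2]-.0155+.008;T=[]
for c in("scene","top"):
    im,d=imaging.capture(c);cv2.imwrite(f"pics/{c}5.png",im)
    print(c,holes(c,im,(.5632,.0444),-17.9,zt))
    w=warp(c,im,(.5632,.0444),-17.9,zt)
    for sx in(-1,1):
        for sy in(-1,1): cv2.circle(w,((75+43*sx)*3,(105-73*sy)*3),18,(0,0,255),1)
    T.append(cv2.resize(w,(400,560)))
cv2.imwrite("pics/w5.png",np.hstack(T))
E
```

```text
time_s: 26.05
eef_pos: [0.5644, 0.0428, 0.1666]
ee_rot: [0.001, 0.809, 0.588, 0.0]
force: [0.5, 0.4, -4.5]
grip_width: 0.0311
grasp_force: 60.2
t 26.05 tcp [0.5644 0.0428 0.1666] yaw -17.9 F [ 0.5  0.4 -4.5] M [-0.04 -0.04 -0.02] w 0.0311 g 60.2
d(cm) [ 0.11 -0.16  1.71] w(deg) [ 0.1  0.  -0. ]
scene (array([0.5666, 0.0462]), np.float64(-16.42), [[0.6, -2.9], [0.0, -0.9], [-0.6, 3.8]])
top (array([0.5644, 0.0408]), np.float64(-18.64), [[-2.4, 0.2], [2.1, 2.0], [-0.1, -1.5], [0.3, -0.7]])
```

View pics/w5.png

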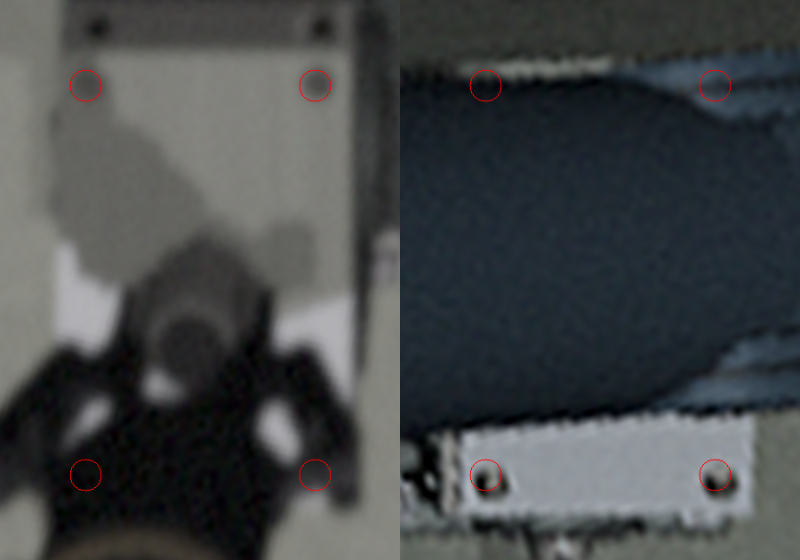

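```bash
python3 -m handwheel '[{"dx":0.1,"dy":-0.1,"dz":0.3,"wx":0,"wy":0,"wz":0,"jaw":2},{"dx":0.05,"dy":-0.05,"dz":0.4,"wx":0,"wy":0,"wz":0,"jaw":2},{"dx":0,"dy":0,"dz":0.4,"wx":0,"wy":0,"wz":0,"jaw":2},{"dx":0,"dy":0,"dz":0.3,"wx":0,"wy":0,"wz":0,"jaw":2},{"dx":0,"dy":0,"dz":0.2,"wx":0,"wy":0,"wz":0,"jaw":2},{"dx":0,"dy":0,"dz":0.1,"wx":0,"wy":0,"wz":0,"jaw":2},{"dx":0,"dy":0,"dz":0,"wx":0,"wy":0,"wz":0,"jaw":2},{"dx":0,"dy":0,"dz":0,"wx":0,"wy":0,"wz":0,"jaw":2}]'
python3 - <<'E'
from h import *
go(.5633,.0449,.1495,-17.9)
zt=state()["eef_pos"][2]-.0155+.008;T=[]
for c,f in(("scene",(.5633,.0463)),("top",(.5623,.042))):
    im,d=imaging.capture(c);cv2.imwrite(f"pics/{c}6.png",im)
    w=warp(c,im,f,-17.9,zt,s=4)
    for sx in(-1,1):
        for sy in(-1,1): cv2.circle(w,((75+43*sx)*4,(105-73*sy)*4),24,(0,0,255),1)
    T.append(w[60:240] if c=='scene' else w[600:780])
    P=cloud(c,d);z=P[...,2]
    m=(z>.12)&(z<.16)&near(P,*((.586,.118) if c=='scene' else (.542,-.03)),.03);q=P[m];print(c,len(q),np.percentile(q[:,2],[10,50,90]))
    m=biggest((abs(z-.029)<.008)&near(P,.5305,.348,.1));print(' stone',rect(P,m))
cv2.imwrite("pics/w6.png",np.vstack(T))
E
```

```text
time_s: 26.95
eef_pos: [0.5635, 0.0452, 0.1496]
ee_rot: [0.001, 0.808, 0.589, 0.0]
force: [0.8, -0.2, -3.7]
grip_width: 0.0312
grasp_force: 60.2
t 26.95 tcp [0.5635 0.0452 0.1496] yaw -17.9 F [ 0.8 -0.2 -3.7] M [0.02 0.02 0.01] w 0.0312 g 60.2
d(cm) [-0.03 -0.01  0.01] w(deg) [0.1 0.  0. ]
scene 441 [0.12399752 0.14086672 0.14448163]
 stone (1477, array([531.2, 348.2]), (53.6, 151.5), 71.6)
top 226 [0.13780995 0.14346063 0.14790626]
 stone (745, array([530.9, 346. ]), (53.1, 150.0), 71.7)
```

View pics/w6.png

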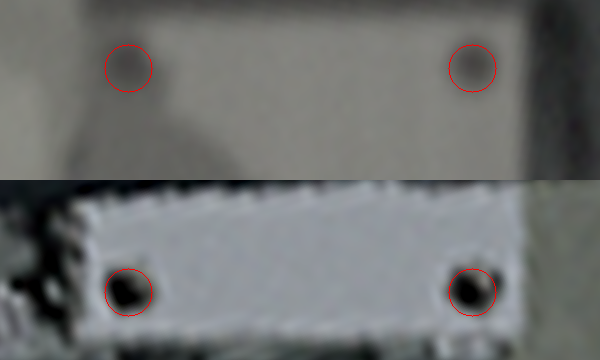

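In both cameras the cover's holes sit within about 1 mm of the thread positions measured earlier. The cover is level, its underside is about 10 mm above the face, and the stone is still in place on its mat. Handing in.

```bash
python3 -c "
from h import *;print(order.sign_off())"
```

```text
the job is handed in; nothing more can be done
None
```

The job is handed in, though sign-off returned no verdict: the face was stoned end to end at about 10 N, the stone is back on its mat and released, and the cover is held level about 10 mm above the face with its holes within about 1 mm of the threads.

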